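Pack the finished blocks and stack the stack-nest bins

TASK

First take the offcut that lies over the black bottom bin and put it in the cardboard scrap box, then put every finished wooden block into the bottom bin, none standing higher than its ledges. Then stack all the loose blue bins on the bottom bin, in any order, each turned half a turn to the one below it (orange ends alternating) so that it rests on the ledges instead of nesting, and finally put the lid into the rim of the topmost bin, lying flat on its ledges. Let go of everything and leave the other things on the bench where they are.

Things in the scene. Friction and masses are not known exactly. Their poses are not given: they have to be found in the camera images.
- base_bin: Black bottom bin with an orange front end, screwed to the bench; like the loose bins a stack-nest bin, 136 (x) x 64 (y) x 60 mm (z). Origin: centre of its underside, z up, front end at -x. Upper 30 mm: a rim 136 x 64 mm outside, 130 x 58 inside, straight 3 mm walls. Lower 30 mm narrower: 98 x 50 outside, 92 x 44 inside, floor 4 mm thick.
- base_bin_front (a point): Middle of the rim top at the base bin's front (orange) end: 68 mm to -x of its origin, 60 mm up. Every bin has three ledges inside the rim, tops 52 mm above the underside (8 mm below the rim top), 12 mm deep: one in the middle of the front end, one in each rear corner; and feet below: two at the front corners, one mid rear.
- bin1: Loose blue bin with an orange front end (at -x), shape, size and axes as the base bin, 160 g, empty, upright on the bench; may be absent. On another bin the same way round it nests (underside 30 mm above the other's); turned half a turn its feet land on the ledges (52 mm above), inside the rim, with 4 mm play all round (foot outline 122 x 50 mm).
- bin2: Loose blue bin like bin1; may be absent. Any bin is best lifted by gripping across its 64 mm width at mid length, on the upper 25 mm of the rim, so that the fingers stay clear of the bin below.
- bin3: Loose blue bin like bin1; may be absent.
- bin1_front (a point): Middle of the rim top at the front (orange) end of bin1: 68 mm to -x of its origin, 60 mm up.
- bin2_front (a point): Middle of the rim top at the front (orange) end of bin2: 68 mm to -x of its origin, 60 mm up.
- bin3_front (a point): Middle of the rim top at the front (orange) end of bin3: 68 mm to -x of its origin, 60 mm up.
- block1: A small finished block of dark wood with a light band and a brass dot on top, 24 (x) x 18 (y) x 20 mm (z), 30 g, standing on the bench; may be absent. Origin at the centre of its underside, z up.
- block2: A small finished block of dark wood with a light band and a brass dot on top, 24 (x) x 18 (y) x 20 mm (z), 30 g, standing on the bench; may be absent. Origin at the centre of its underside, z up.
- block3: A small finished block of dark wood with a light band and a brass dot on top, 24 (x) x 18 (y) x 20 mm (z), 30 g, standing on the bench; may be absent. Origin at the centre of its underside, z up.
- offcut: An offcut of plank, 156 (x) x 34 (y) x 16 mm (z), 60 g, at the start lying lengthwise over the rim of the base bin. Origin at the centre of its underside, z up.
- lid: Lid on the bench: pale plate 120 (x) x 48 (y) x 5 mm with an orange grip bar along its middle, 60 (x) x 12 (y) mm, from 5 to 33 mm above the underside; 90 g. Origin: centre of its underside, z up. It drops into a bin's rim (130 x 58 mm inside), either way round, and rests on the three ledges, its underside 52 mm above the bin's.
- scrap_box: The open cardboard scrap box, fixed to the bench, 200 (x) x 120 (y) x 55 mm (z), walls and floor 5 mm. Origin at the centre of its underside.
- smoothing_plane: Bystander, to be left alone: a small steel hand plane with wooden grips, 150 x 46 x 67 mm. Origin at its underside; loose.
- mug: Bystander, to be left alone: a blue mug, 76 mm wide, 88 mm tall. Origin at its underside; loose.
- glue_bottle: Bystander, to be left alone: a yellow glue bottle with a red cap, 54 mm wide, 150 mm tall. Origin at its underside; loose.
- hammer: Bystander, to be left alone: a hammer lying flat. Origin at its underside; loose.
- screwdriver: Bystander, to be left alone: a screwdriver lying flat. Origin at its underside; loose.
- brush: Bystander, to be left alone: a bench brush lying flat. Origin at its underside; loose.

How it is judged:
By the outcome, as a careful person would: the job done as asked, in the order asked, and still so for the second after the job is handed in, with the robot touching nothing.
Of bin1, bin2, bin3 only 2 to 3 are there at a start; the rules pass over those that are not, and their reading is None.
Of block1, block2, block3 only 2 to 3 are there at a start; the rules pass over those that are not, and their reading is None.
At some moment in a run one of block1, block2, block3, lid may be knocked a few centimetres aside while the robot is not near it.
Once in a run the grip may slacken for a moment while it holds something.
It also fails if it takes over 210 s, if anything falls off the work surface, if the arm or the gripper's body presses on something with over 40 N, if the wrist force passes 120 N, or if a joint passes its speed limit or range.

ROBOT

A 7-joint arm with a two-finger parallel gripper is mounted at the origin on the work surface. World frame = base frame: x ahead of the robot, y to its left, z up, the work surface at z = 0. Lengths are in mm, angles in rad, forces in N, time in s.
With the tool pointing down it reaches from about 400 to 925 mm from the base axis. Payload 5.6 kg.
Tool frame: the origin (TCP) lies on the centre line of the jaws, within the pads' length; the fingertips stand 11 mm ahead of it and the grasp point (between the pads) lies 8 mm behind it; z points along the fingers, y is the line along which they close (so a half turn about z gives the same grasp; the last joint's range is limited). The gripper opens to 85 mm and grips with 20 to 120 N. Pads are 22 mm wide; open, the fingers measure 114 mm over their backs; the gripper's body (76 mm by 85 mm) begins 54 mm behind the grasp point. The pads swing forward as they close: fully open they stand 13 mm farther back than shut.
Start: joints at [1.248, 0.468, -0.012, 1.603, 0.006, 1.071, -0.056], TCP at [179.465, -624.74, 242.29] pointing down, gripper open.
Joint ranges: [-2.53, 2.53], [-0.31, 2.02], [-1.57, 1.55], [0.28, 2.44], [-1.29, 4.43], [0.15, 1.84], [-2.92, 2.92]. Speed limits (rad/s): [2.57, 2.57, 3.14, 3.14, 3.14, 3.14, 3.14].

INTERFACE

Orientations are given as a 3x3 rotation matrix whose columns are the frame's x, y, z axes.
In Python, from workcell import manip, viewer, readout gives the robot as it stands (manip), with the cameras (viewer) and the readings (readout).
- The arm moves only by the shell command python3 nudge.py 'ROWS' [OPENING]. ROWS is rows parted by semicolons, their numbers by spaces, 1 to 10 of them, each of 6 numbers: dx, dy, dz in mm, then a rotation vector rx, ry, rz in rad; each row is the pose to reach, as a shift and turn from the pose commanded when the command began, along the tool's axes at that moment; what a row does not reach only later rows make up. A row lasts 1/12 s, in which the tool goes at most 41.7 mm and 0.125 rad, less where a joint would pass 70% of its speed; a pose out of reach is approached as far as the arm can. OPENING is the finger opening in mm, set as the command begins (- or left out keeps the last). The fingers move at their own pace and stop on an object; the grip force is fixed at half the most. Time passes only in rows, so rows that do not move let the fingers close. It prints the time, the measured TCP pose, the force, the opening and the grip force at its end.
- readout.state(): the state, without advancing time (a new reading comes with each control period).
- viewer.read_camera(name): name is "scene" or "top" or "wrist"; returns the picture (480x640x3 uint8, red, green, blue); there is no depth.
- viewer.camera_info(name): a dict with "fov_y" (degrees; the focal length in pixels is half the picture's height over the tangent of half this angle, whatever the lens; pixels are square), "cx", "cy" (the principal point, pixels), "xyz" and "orientation" of the camera in the world; the wrist camera has in their place "tool_from_camera" (4x4, takes a point from camera to tool coordinates, whose origin is the TCP and whose axes are the flange's). Camera axes: x right, y up, looking along -z (the intrinsics and any distortion apply to the point x, -y, -z); pixel columns grow to the right and rows downward; lengths in mm; the calibration is good to about 2 mm. A picture is of the moment at which its call begins: read the wrist's pose just before it. camera_info takes no time and is no camera call.
- manip.hand_in(): hands the job in; it is judged then, once.
The state is a dict: "time": time; "q": joint angles; "joint_velocities": joint speeds; "effort": joint torques, N m; "position": TCP position; "eef_rot": TCP orientation; "ft_force": force on the tool from outside, world axes, zero at the start; "torque": the same for the moment, N m; "opening": finger opening in mm; "grip_force": force on a finger pad.
Only numpy, scipy, OpenCV 4.12 (cv2) and the standard library are available. Lean on these libraries where they do the work, as an engineer would, in place of code of your own. Each camera call takes 0.05 s, during which the arm holds its last target. There are 200 camera calls.

## Working session

There is one attempt and no reset: what is moved stays moved. The work goes in short steps, Python scripts to look and compute and a shell command to move; the robot and the scene stay as the last step left them, time stands still between calls to the robot, and variables do not carry over. Pictures are saved under pics/ and viewed, at most 14 in all, crops included, and the job is handed in when it is done.

```bash
ls; mkdir -p pics
python3 - <<'E'
from workcell import manip, viewer, readout
import cv2
for n in("scene","top"):
    im=viewer.read_camera(n); cv2.imwrite(f"pics/{n}0.png",im[:,:,::-1]); print(n,viewer.camera_info(n))
print(viewer.camera_info("wrist"));s=readout.state();print(s)
E
```

```text
nudge.py
pics
workcell.py
scene {'fov_y': 52.424487508245704, 'cx': 313.46905023296677, 'cy': 239.77051823223488, 'xyz': array([888.73860245, 604.33519763, 704.46759003]), 'orientation': array([[-0.8884996 , -0.29811361,  0.34885059],
       [ 0.45833787, -0.61339685,  0.64317237],
       [ 0.02224542,  0.73134983,  0.68163962]])}
top {'fov_y': 42.87617020717539, 'cx': 317.2740504670147, 'cy': 243.49884962339772, 'xyz': array([ 258.29498161,   -4.49421051, 1543.57252366]), 'orientation': array([[-0.01589367,  0.98205704, -0.18791316],
       [-0.9997974 , -0.01793087, -0.00914618],
       [-0.01235152,  0.18772972,  0.98214306]])}
{'fov_y': 65.52271819562785, 'cx': 314.4868240573946, 'cy': 245.9950377677397, 'tool_from_camera': array([[-1.35616421e-04,  9.58464219e-01,  2.85212766e-01,
         7.25508723e+01],
       [ 9.99999985e-01,  1.00553644e-04,  1.37579220e-04,
        -6.31870918e-01],
       [ 1.03185577e-04,  2.85212781e-01, -9.58464219e-01,
        -1.31009687e+02],
       [ 0.00000000e+00,  0.00000000e+00,  0.00000000e+00,
         1.00000000e+00]])}
{'time': 0.1, 'q': array([ 1.24802416,  0.46829939, -0.0116114 ,  1.60353751,  0.00594635,
        1.07139516, -0.05630212]), 'joint_velocities': array([-0.00014854, -0.00121906, -0.00108167, -0.002102  , -0.00057972,
       -0.00155181, -0.00152844]), 'effort': array([ 9.80793557e-04, -5.33520162e+01,  2.13949266e-02, -2.51966965e+01,
        1.14537563e-02,  4.27805877e-03, -3.19069818e-05]), 'position': array([ 179.31084648, -624.27128151,  241.42440884]), 'eef_rot': array([[ 9.61141719e-01,  2.76054959e-01, -5.05107975e-04],
       [ 2.76055413e-01, -9.61140514e-01,  1.52337908e-03],
       [-6.49433904e-05, -1.60362098e-03, -9.99998712e-01]]), 'ft_force': array([0.64885235, 0.39695932, 0.11555541]), 'torque': array([ 0.02098961, -0.03459398,  0.03198408]), 'grip_force': 0.0, 'opening': 85.57305138769955}
```

View pictures.

View pics/top0.png

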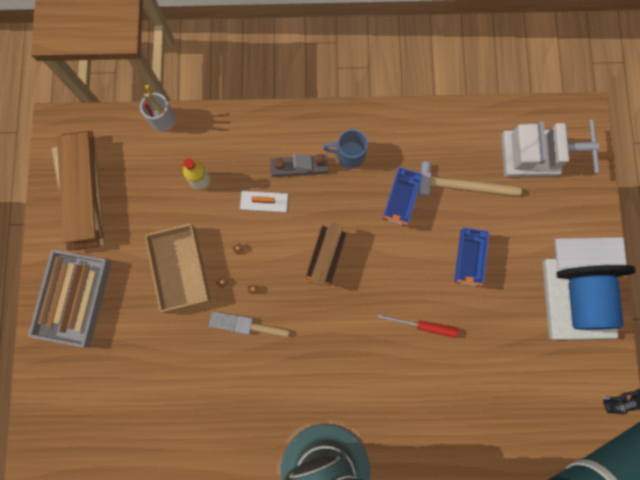

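View pics/scene0.png

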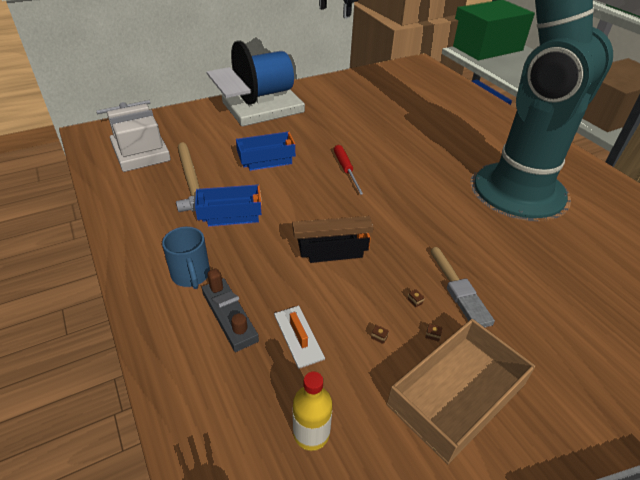

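```bash
cat > h.py <<'E'
import numpy as np, cv2
from workcell import manip, viewer, readout
from scipy.spatial.transform import Rotation as R
def cam(n):
    i=viewer.camera_info(n); f=240/np.tan(np.radians(i["fov_y"]/2))
    if n=="wrist":
        s=readout.state(); T=np.eye(4); T[:3,:3]=s["eef_rot"]; T[:3,3]=s["position"]
        T=T@i["tool_from_camera"]; return f,i["cx"],i["cy"],T[:3,:3],T[:3,3]
    return f,i["cx"],i["cy"],np.array(i["orientation"]),np.array(i["xyz"])
def ray(c,uv):
    f,cx,cy,O,p=c; d=O@np.array([(uv[0]-cx)/f,-(uv[1]-cy)/f,-1]); return p,d/np.linalg.norm(d)
def onz(c,uv,z):
    p,d=ray(c,uv); return (p+d*(z-p[2])/d[2]).round(1)
def proj(c,X):
    f,cx,cy,O,p=c; v=O.T@(np.array(X,float)-p); return np.array([cx-f*v[0]/v[2],cy+f*v[1]/v[2]])
def tri(obs):
    A=0;b=0
    for c,uv in obs:
        p,d=ray(c,uv); M=np.eye(3)-np.outer(d,d); A=A+M; b=b+M@p
    X=np.linalg.solve(A,b); return X.round(1),[round(float(np.linalg.norm(proj(c,X)-uv)),1) for c,uv in obs]
def go(x,y,z,yaw=None):
    """shift/turn in tool axes to TCP target with tool down; yaw (deg) of tool x axis (mod 180, nearest)"""
    s=readout.state(); Q=s["eef_rot"]; 
    cur=np.degrees(np.arctan2(Q[1,0],Q[0,0])); yaw=cur if yaw is None else cur+(yaw-cur+90)%180-90
    a=np.radians(yaw); W=np.array([[np.cos(a),np.sin(a),0],[np.sin(a),-np.cos(a),0],[0,0,-1]])
    d=Q.T@(np.array([x,y,z])-s["position"]); r=R.from_matrix(Q.T@W).as_rotvec()
    n=max(np.linalg.norm(d)/41.7,np.linalg.norm(r)/.125)
    print("go",d.round(1),r.round(3),"rows %.1f"%n,"t",round(s["time"],1))
def snap(n,name):
    c=cam(n); im=viewer.read_camera(n)[:,:,::-1].copy(); np.save(f"pics/{name}.npy",np.array(c,dtype=object),allow_pickle=True)
    cv2.imwrite(f"pics/{name}.png",im); return c,im
def load(name): return tuple(np.load(f"pics/{name}.npy",allow_pickle=True))
E
python3 - <<'E'
from h import *
t=cam("top");s=cam("scene")
for n,a,b in [("blkA",(238,248),(379,333)),("blkB",(222,282),(434,332)),("blkC",(253,289),(415,297)),("bar",(263,199),(299,329)),("bin1f",(397,220),(258,197)),("bin2f",(470,282),(290,141)),("lidc",(264,201),None),("basec",(326,254),None),("scrap",(178,268),None)]:
    print(n,tri([(t,a),(s,b)]) if b else onz(t,a,0), onz(t,a,20))
im=cv2.imread("pics/top0.png");cv2.imwrite("pics/topc.png",cv2.resize(im[180:330,140:340],None,fx=4,fy=4,interpolation=cv2.INTER_CUBIC))
go(500,0,330,90)
E
```

```text
blkA (array([542.4, 212.4,  14.3]), [0.3, 0.4]) [541.8 211.1  20. ]
blkB (array([455.6, 252.6,  14.1]), [0.5, 0.8]) [455.7 250.6  20. ]
blkC (array([437.2, 173.5,  13.8]), [0.1, 0.1]) [436.7 172.6  20. ]
bar (array([666.6, 148.5,  23.3]), [0.8, 1.1]) [669.1 147.7  20. ]
bin1f (array([ 599.6, -190.5,   47.6]), [0.6, 0.7]) [ 607.1 -194.8   20. ]
bin2f (array([ 440.5, -362.9,   50.1]), [0.3, 0.3]) [ 444.8 -370.5   20. ]
lidc [669.  147.1   0. ] [663.7 145.1  20. ]
basec [525.8 -12.    0. ] [522.4 -11.9  20. ]
scrap [496.3 367.3   0. ] [493.2 362.5  20. ]
go [ 480.6 -511.6  -87.8] [-1.000e-03 -1.000e-03 -1.291e+00] rows 17.0 t 0.1
```

View pics/topc.png

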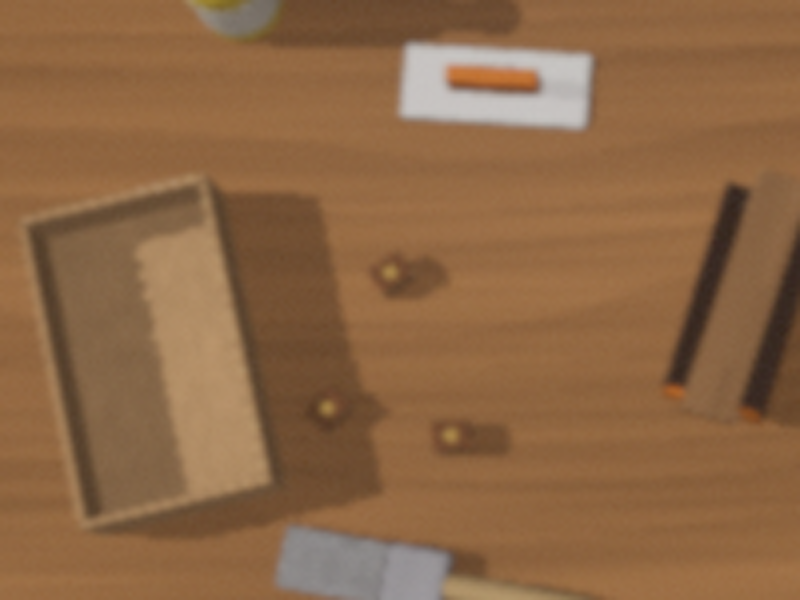

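```bash
python3 nudge.py '245 -250 -10 0 0 -0.645;245 -250 -10 0 0 -0.645;245 -250 -10 0 0 -0.645;245 -250 -10 0 0 -0.645;245 -250 -10 0 0 -0.645;245 -250 -10 0 0 -0.645;245 -250 -10 0 0 -0.645;245 -250 -10 0 0 -0.645;245 -250 -10 0 0 -0.645;245 -250 -10 0 0 -0.645'
python3 - <<'E'
from h import *
go(515,-12,260,110)
E
```

```text
time: 0.93
position: [348.2, -312.4, 252.5]
eef_rot: [[0.596, 0.803, 0.001], [0.803, -0.596, 0.001], [0.001, -0.0, -1.0]]
ft_force: [-0.5, -0.3, 0.9]
opening: 85.7
grip_force: 0.0
go [340.6 -45.   -7.1] [ 0.    -0.001 -0.987] rows 8.2 t 0.9
```

```bash
python3 nudge.py '341 -45 -7 0 0 -0.99;341 -45 -7 0 0 -0.99;341 -45 -7 0 0 -0.99;341 -45 -7 0 0 -0.99;341 -45 -7 0 0 -0.99;341 -45 -7 0 0 -0.99;341 -45 -7 0 0 -0.99;341 -45 -7 0 0 -0.99;341 -45 -7 0 0 -0.99;341 -45 -7 0 0 -0.99' | head -2; python3 nudge.py '0 0 0 0 0 -0.92;0 0 0 0 0 -0.92;0 0 0 0 0 -0.92;0 0 0 0 0 -0.92;0 0 0 0 0 -0.92;0 0 0 0 0 -0.92;0 0 0 0 0 -0.92;0 0 0 0 0 -0.92;0 0 0 0 0 -0.92' | head -3
python3 - <<'E'
from h import *
snap("wrist","w1")
E
```

```text
time: 1.77
position: [516.4, -14.6, 259.0]
time: 2.52
position: [514.6, -20.3, 258.6]
eef_rot: [[-0.952, 0.305, -0.002], [0.305, 0.952, -0.001], [0.001, -0.001, -1.0]]
```

View pics/w1.png

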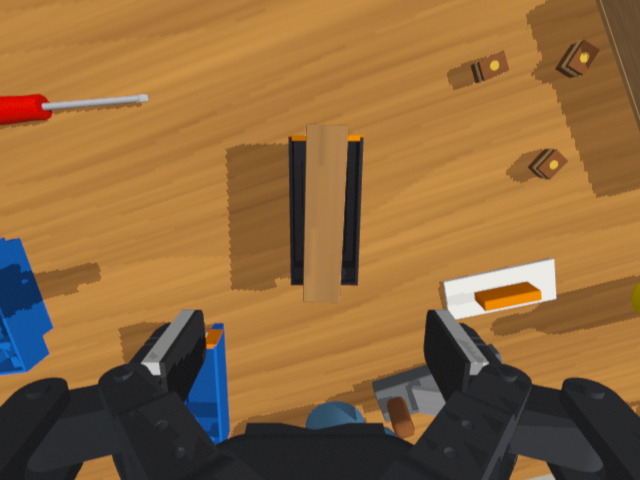

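Run:
```python
from h import *
c=load("w1");im=cv2.imread("pics/w1.png")
for n,z,ps in [("offcut",76,[(307,125),(347,125),(339,301),(303,301)]),("base",60,[(290,137),(363,137),(357,285),(291,285)])]:
    P=np.array([onz(c,p,z) for p in ps]); a=(P[2]+P[3]-P[0]-P[1])/2
    print(n,P.mean(0),np.linalg.norm(a),np.linalg.norm(P[1]-P[0]),np.linalg.norm(P[2]-P[3]),np.degrees(np.arctan2(a[1],a[0])))
for p in [(495,66),(579,58),(554,164)]: print(onz(c,p,20))
A=cv2.resize(im[20:200,440:620],(600,600),interpolation=cv2.INTER_CUBIC)
B=cv2.resize(im[110:310,290:357],(200,600),interpolation=cv2.INTER_CUBIC)
cv2.imwrite("pics/w1c.png",np.hstack([A,B]))
```

```text
offcut [513.475 -11.25   76.   ] 153.78284202081838 32.03576126768334 33.07960096494516 -19.289167072016507
base [514.   -9.7  60. ] 135.31448555125206 61.95328885539491 62.77618975375931 -18.260879451096745
[438.1 175.9  20. ]
[454.6 248.9  20. ]
[541.8 215.3  20. ]
```

View pics/w1c.png

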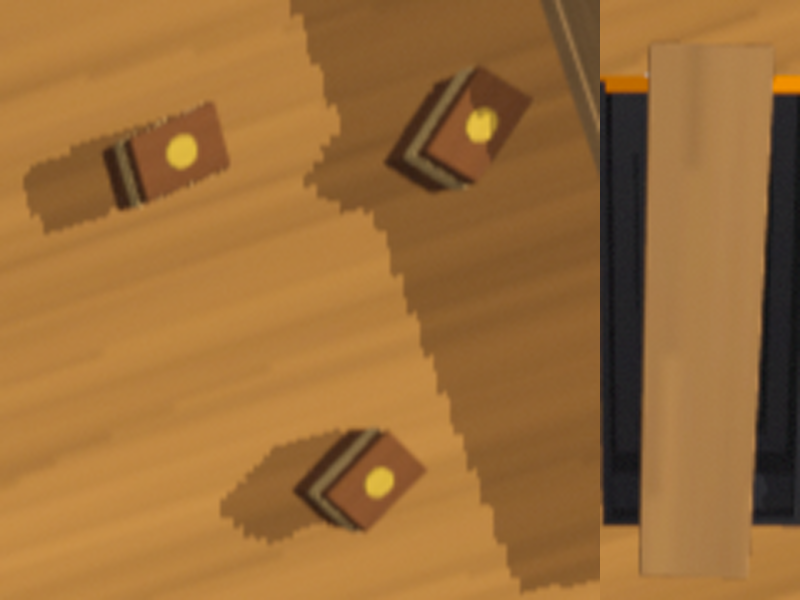

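Run:
```python
from h import *
c=load("w1")
def e(p,q):
    f=lambda r:onz(c,(440+r[0]*.3,20+r[1]*.3),20); d=f(q)-f(p); return np.degrees(np.arctan2(d[1],d[0])).round(1),np.linalg.norm(d).round(1)
print("C",e((130,133),(213,102)),e((213,102),(230,165)))
print("B",e((477,66),(427,152)),e((477,66),(532,98)),e((532,98),(478,187)))
print("A",e((375,430),(325,490)),e((375,430),(425,468)),e((425,468),(365,530)))
L=[onz(c,p,5) for p in [(443,284),(554,259),(556,292),(449,319)]];print("lid",L,np.mean(L,0)); 
go(513.5,-11.3,73,160.7)
```

```text
C (np.float64(91.8), np.float64(22.6)) (np.float64(6.1), np.float64(16.9))
B (np.float64(-41.6), np.float64(22.9)) (np.float64(46.8), np.float64(18.1)) (np.float64(-42.3), np.float64(24.1))
A (np.float64(-52.0), np.float64(20.4)) (np.float64(39.2), np.float64(19.6)) (np.float64(-56.4), np.float64(22.8))
lid [array([639.6,  89.6,   5. ]), array([647.7, 210.7,   5. ]), array([687.6, 207.7,   5. ]), array([684.,  87.,   5.])] [664.725 148.75    5.   ]
go [  3.7   8.1 185.7] [-0.001 -0.001  0.025] rows 4.5 t 2.6
```

```bash
python3 nudge.py '4 8 150 0 0 0.025;4 8 150 0 0 0.025;4 8 150 0 0 0.025;4 8 150 0 0 0.025;4 8 150 0 0 0.025;4 8 150 0 0 0.025;4 8 150 0 0 0.025' 52
python3 - <<'E'
from h import *
go(513.5,-11.3,73,160.7)
E
```

```text
time: 3.15
position: [515.1, -9.0, 110.8]
eef_rot: [[-0.945, 0.327, 0.002], [0.327, 0.945, -0.0], [-0.002, 0.0, -1.0]]
ft_force: [0.2, 0.6, -0.3]
opening: 51.9
grip_force: 0.0
go [ 0.8 -2.7 37.8] [0.    0.002 0.004] rows 0.9 t 3.1
```

```bash
python3 nudge.py '1 -2 25 0 0 0;1 -2 37 0 0 0;1 -2 37 0 0 0;1 -2 37 0 0 0' ; python3 nudge.py '0 0 0 0 0 0;0 0 0 0 0 0;0 0 0 0 0 0;0 0 0 0 0 0;0 0 0 0 0 0;0 0 0 0 0 0' 20; python3 nudge.py '0 0 -10 0 0 0;0 0 -40 0 0 0;0 0 -80 0 0 0;0 0 -80 0 0 0;0 0 -80 0 0 0'
python3 - <<'E'
from h import *
t=cam("top"); C=[(140+x/4,180+y/4) for x,y in[(25,220),(205,180),(270,485),(85,525)]]
P=np.array([onz(t,p,55) for p in C]);print(P,P.mean(0)); a=P[1]-P[2];print(np.degrees(np.arctan2(a[1],a[0])))
go(P.mean(0)[0],P.mean(0)[1],150,np.degrees(np.arctan2(a[1],a[0])))
E
```

```text
time: 3.48
position: [512.7, -10.3, 73.1]
eef_rot: [[-0.945, 0.326, 0.001], [0.326, 0.945, -0.0], [-0.001, -0.0, -1.0]]
ft_force: [-0.8, 0.3, -0.1]
opening: 51.8
grip_force: 0.0
time: 3.98
position: [513.4, -10.1, 73.8]
eef_rot: [[-0.945, 0.326, 0.003], [0.326, 0.945, -0.001], [-0.003, 0.0, -1.0]]
ft_force: [-0.3, -0.1, 6.5]
opening: 32.8
grip_force: 59.9
time: 4.4
position: [514.0, -10.2, 155.1]
eef_rot: [[-0.945, 0.326, 0.005], [0.326, 0.945, -0.001], [-0.005, 0.001, -1.0]]
ft_force: [-0.3, -0.5, -0.9]
opening: 32.5
grip_force: 59.9
[[572.5 435.7  55. ]
 [595.9 323.7  55. ]
 [404.5 279.6  55. ]
 [382.  392.1  55. ]] [488.725 357.775  55.   ]
12.974938791712614
go [143.9 339.6   4.6] [-0.001  0.006 -0.559] rows 8.8 t 4.4
```

```bash
python3 nudge.py '144 340 5 0 0 -0.56;144 340 5 0 0 -0.56;144 340 5 0 0 -0.56;144 340 5 0 0 -0.56;144 340 5 0 0 -0.56;144 340 5 0 0 -0.56;144 340 5 0 0 -0.56;144 340 5 0 0 -0.56;144 340 5 0 0 -0.56;144 340 5 0 0 -0.56'
python3 - <<'E'
from h import *
go(488.7,357.8,28,193)
E
```

```text
time: 5.23
position: [482.7, 367.0, 147.3]
eef_rot: [[-0.972, -0.236, -0.002], [-0.236, 0.972, 0.006], [0.001, 0.007, -1.0]]
ft_force: [-0.7, 1.5, -0.4]
opening: 32.1
grip_force: 60.0
go [ -3.7 -11.1 119.2] [ 0.007 -0.001  0.011] rows 2.9 t 5.2
```

```bash
python3 nudge.py '-4 -8 50 0 0 0;-4 -8 80 0 0 0;-4 -8 110 0 0 0;-4 -8 117 0 0 0;-4 -8 117 0 0 0;-4 -8 117 0 0 0'; python3 nudge.py '0 0 0 0 0 0;0 0 0 0 0 0;0 0 0 0 0 0' 46;  python3 nudge.py '0 0 -60 0 0 0;0 0 -120 0 0 0;0 0 -150 0 0 0;0 0 -150 0 0 0;0 0 -150 0 0 0;0 0 -150 0 0 0'|head -2;python3 - <<'E'
from h import *
go(500,190,190,90)
E
```

```text
time: 5.73
position: [492.6, 351.9, 31.0]
eef_rot: [[-0.974, -0.227, -0.0], [-0.227, 0.974, 0.001], [-0.0, 0.001, -1.0]]
ft_force: [-0.3, 0.5, -0.3]
opening: 32.6
grip_force: 59.9
time: 5.98
position: [493.7, 352.0, 32.2]
eef_rot: [[-0.974, -0.226, 0.003], [-0.226, 0.974, 0.002], [-0.003, 0.001, -1.0]]
ft_force: [-0.7, 0.3, -0.4]
opening: 46.1
grip_force: 0.0
time: 6.48
position: [493.6, 351.9, 183.0]
go [  30.3 -159.1   -7.3] [-0.003  0.005 -1.343] rows 10.7 t 6.5
```

```bash
python3 nudge.py '30 -159 -40 0 0 -1.25;30 -159 -40 0 0 -1.25;30 -159 -40 0 0 -1.25;30 -159 -40 0 0 -1.25;30 -159 -40 0 0 -1.25;30 -159 -40 0 0 -1.25;30 -159 -40 0 0 -1.25;30 -159 -40 0 0 -1.25;30 -159 -40 0 0 -1.25;30 -159 -40 0 0 -1.25'|head -3
python3 - <<'E'
from h import *
print(readout.state()["q"])
c,im=snap("wrist","w2")
for P in [(437,175,20),(455,250,20),(542,213,20)]: print(proj(c,P).round())
E
```

```text
time: 7.32
position: [498.9, 188.9, 219.2]
eef_rot: [[-0.091, -0.996, -0.001], [-0.996, 0.091, -0.001], [0.001, 0.001, -1.0]]
[ 0.4776879   0.64971988 -1.23521206  1.85760539  0.67845323  1.14288218
  2.04611758]
[382. 197.]
[366. 277.]
[270. 248.]
```

View pics/w2.png

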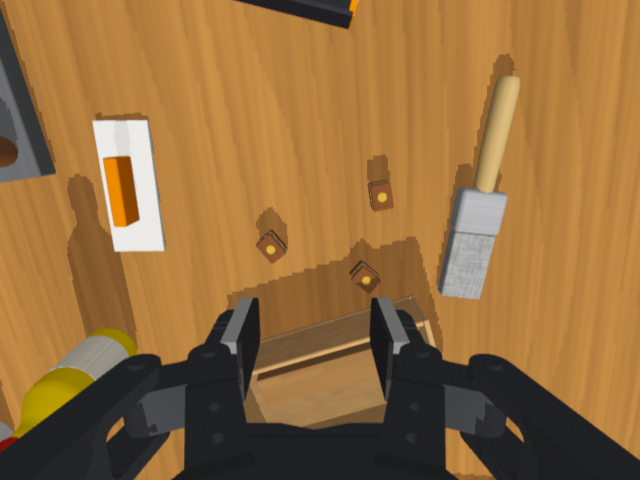

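```bash
sed -i 's/def go(x,y,z,yaw=None):/def go(x,y,z,yaw=None,exact=False):/; s/yaw=cur if yaw is None else cur+(yaw-cur+90)%180-90/cur=cur%360; yaw=cur if yaw is None else yaw if exact else cur+(yaw-cur+90)%180-90/; s/r=R.from_matrix(Q.T@W).as_rotvec()/r=np.array([0,0,-np.radians(yaw-cur)])/' h.py
python3 - <<'E'
from h import *
a=load("w1");b=load("w2")
for p,q in [((495,66),(382,197)),((579,58),(366,280)),((554,164),(271,250))]: print(tri([(a,p),(b,q)]))
for p,q in [((443,284),(113,250)),((554,259),(164,250)),((556,292),(149,120)),((449,319),(94,121))]: print(p,onz(a,p,5),q,onz(b,q,5))
go(437,175,110,94,True)
E
```

```text
(array([437.8, 174.5,  23.4]), [0.5, 0.5])
(array([454.3, 258.2,   6.8]), [1.0, 0.8])
(array([541.4, 215. ,  20.7]), [0.3, 0.3])
(443, 284) [639.6  89.6   5. ] (113, 250) [696.  205.8   5. ]
(554, 259) [647.7 210.7   5. ] (164, 250) [646.8 210.3   5. ]
(556, 292) [687.6 207.7   5. ] (149, 120) [635.3  91.4   5. ]
(449, 319) [684.  87.   5.] (94, 121) [683.5  87.8   5. ]
go [ 19.1  60.1 109.1] [0.    0.    2.986] rows 23.9 t 7.4
```

```bash
python3 nudge.py '0 0 0 0 0 1.2;0 0 0 0 0 1.2;0 0 0 0 0 1.2;0 0 0 0 0 1.2;0 0 0 0 0 1.2;0 0 0 0 0 1.2;0 0 0 0 0 1.2;0 0 0 0 0 1.2;0 0 0 0 0 1.2;0 0 0 0 0 1.2'|head -3;  python3 nudge.py '0 0 0 0 0 1.2;0 0 0 0 0 1.2;0 0 0 0 0 1.2;0 0 0 0 0 1.2;0 0 0 0 0 1.2;0 0 0 0 0 1.2;0 0 0 0 0 1.2;0 0 0 0 0 1.2;0 0 0 0 0 1.2;0 0 0 0 0 1.2'|head -3
python3 - <<'E'
from h import *
a=load("w1");b=load("w2"); print(tri([(a,(584,57.5)),(b,(366,280))]))
print(readout.state()["q"].round(2))
go(437.5,174.8,60,94,True)
E
```

```text
time: 8.2
position: [498.9, 189.2, 219.6]
eef_rot: [[-0.965, -0.262, -0.001], [-0.262, 0.965, -0.001], [0.001, -0.001, -1.0]]
time: 9.03
position: [498.9, 189.2, 219.6]
eef_rot: [[-0.594, 0.805, -0.001], [0.805, 0.594, -0.001], [0.0, -0.001, -1.0]]
(array([455.4, 252.7,  21. ]), [0.2, 0.2])
[ 0.13  0.39 -0.69  1.87  0.3   0.98 -0.05]
go [ 24.8 -57.8 159.7] [0.    0.    0.566] rows 4.5 t 9.0
```

```bash
python3 nudge.py '25 -58 160 0 0 0.566;25 -58 160 0 0 0.566;25 -58 160 0 0 0.566;25 -58 160 0 0 0.566;25 -58 160 0 0 0.566;25 -58 160 0 0 0.566;25 -58 160 0 0 0.566;25 -58 160 0 0 0.566' 44 |head -3
python3 - <<'E'
from h import *
print(readout.state()["q"].round(2))
go(437.5,174.8,17,94,True)
E
```

```text
time: 9.7
position: [439.3, 175.5, 61.2]
eef_rot: [[-0.079, 0.997, 0.002], [0.997, 0.079, 0.001], [0.001, 0.002, -1.0]]
[-0.08  0.52 -0.45  2.13  0.4   0.58 -0.73]
go [-0.6 -1.9 44.2] [0.    0.    0.009] rows 1.1 t 9.7
```

```bash
python3 nudge.py '-1 -2 30 0 0 0;-1 -2 44 0 0 0;-1 -2 44 0 0 0;-1 -2 44 0 0 0'|head -2; python3 nudge.py '0 0 0 0 0 0;0 0 0 0 0 0;0 0 0 0 0 0;0 0 0 0 0 0;0 0 0 0 0 0;0 0 0 0 0 0' 8;  python3 nudge.py '0 0 -30 0 0 0;0 0 -70 0 0 0;0 0 -100 0 0 0;0 0 -100 0 0 0;0 0 -100 0 0 0';python3 - <<'E'
from h import *
go(493.1,-2.8,110,71.7,True)
E
```

```text
time: 10.03
position: [436.9, 174.0, 16.9]
time: 10.53
position: [437.3, 174.1, 17.8]
eef_rot: [[-0.078, 0.997, 0.003], [0.997, 0.078, 0.001], [0.001, 0.003, -1.0]]
ft_force: [-1.0, -0.5, 6.0]
opening: 16.7
grip_force: 58.9
time: 10.95
position: [437.7, 173.9, 118.8]
eef_rot: [[-0.078, 0.997, 0.005], [0.997, 0.078, 0.001], [0.001, 0.006, -1.0]]
ft_force: [0.1, -0.5, -1.0]
opening: 16.6
grip_force: 58.9
go [-180.5   41.4    8.9] [0.    0.    0.397] rows 4.4 t 10.9
```

```bash
python3 nudge.py '-180 41 5 0 0 0.4;-180 41 5 0 0 0.4;-180 41 5 0 0 0.4;-180 41 5 0 0 0.4;-180 41 5 0 0 0.4;-180 41 5 0 0 0.4;-180 41 5 0 0 0.4'|head -3
python3 - <<'E'
from h import *
go(493.1,-2.8,46,71.7,True)
E
```

```text
time: 11.53
position: [490.4, -3.7, 110.4]
eef_rot: [[0.319, 0.948, -0.002], [0.948, -0.319, -0.0], [-0.001, -0.002, -1.0]]
go [ 1.8  2.4 64.4] [ 0.     0.    -0.005] rows 1.5 t 11.5
```

```bash
python3 nudge.py '2 2 30 0 0 0;2 2 64 0 0 0;2 2 64 0 0 0;2 2 64 0 0 0;2 2 64 0 0 0'|head -5; python3 nudge.py '0 0 0 0 0 0;0 0 0 0 0 0;0 0 0 0 0 0' 32 | tail -2;  python3 nudge.py '0 0 -30 0 0 0;0 0 -70 0 0 0;0 0 -90 0 0 0;0 0 -90 0 0 0;0 0 -90 0 0 0' 44|head -2;python3 - <<'E'
from h import *
go(541.4,215,60,126,True)
E
```

```text
time: 11.95
position: [493.7, 0.0, 48.1]
eef_rot: [[0.314, 0.949, 0.0], [0.949, -0.314, 0.001], [0.001, 0.0, -1.0]]
ft_force: [0.2, -0.0, -0.4]
opening: 16.0
opening: 32.0
grip_force: 0.0
time: 12.62
position: [494.6, -1.7, 139.1]
go [220.3 -24.5  79.1] [ 0.     0.    -0.951] rows 7.6 t 12.6
```

```bash
python3 nudge.py '220 -24 79 0 0 -0.95;220 -24 79 0 0 -0.95;220 -24 79 0 0 -0.95;220 -24 79 0 0 -0.95;220 -24 79 0 0 -0.95;220 -24 79 0 0 -0.95;220 -24 79 0 0 -0.95;220 -24 79 0 0 -0.95;220 -24 79 0 0 -0.95;220 -24 79 0 0 -0.95'|head -3
python3 - <<'E'
from h import *
c,im=snap("wrist","w3"); print(proj(c,(541.4,215,20)), proj(c,(455.4,252.7,20)))
go(541.4,215,17,126,True)
cv2.imwrite("pics/w3c.png",np.hstack([cv2.resize(im,(480,360)),cv2.resize(viewer.read_camera("top")[225:305,200:280,::-1],(360,360))[:, :320]]))
E
```

```text
time: 13.45
position: [539.5, 214.4, 57.0]
eef_rot: [[-0.586, 0.81, -0.002], [0.81, 0.586, -0.001], [0.001, -0.002, -1.0]]
[318.31383306 293.09621787] [207.28652784 118.13763121]
go [-0.4  1.8 40.4] [ 0.     0.    -0.003] rows 1.0 t 13.5
```

View pics/w3c.png

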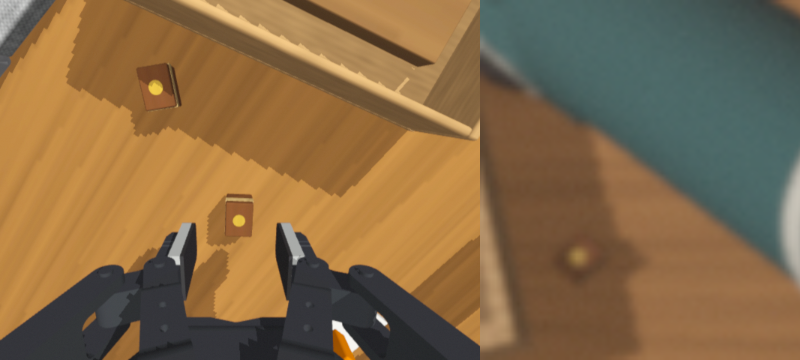

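```bash
python3 nudge.py '0 2 25 0 0 0;0 2 40 0 0 0;0 2 40 0 0 0;0 2 40 0 0 0'|head -2; python3 nudge.py '0 0 0 0 0 0;0 0 0 0 0 0;0 0 0 0 0 0;0 0 0 0 0 0;0 0 0 0 0 0;0 0 0 0 0 0' 8|tail -2;  python3 nudge.py '0 0 -30 0 0 0;0 0 -70 0 0 0;0 0 -100 0 0 0;0 0 -100 0 0 0;0 0 -100 0 0 0';python3 - <<'E'
from h import *
go(539.6,-18.2,110,71.7,True)
E
```

```text
time: 13.88
position: [541.0, 215.6, 17.4]
opening: 16.3
grip_force: 60.1
time: 14.8
position: [543.1, 216.4, 120.2]
eef_rot: [[-0.587, 0.809, 0.004], [0.809, 0.587, 0.001], [-0.002, 0.004, -1.0]]
ft_force: [0.1, -0.1, -0.0]
opening: 16.5
grip_force: 59.3
go [-187.7 -140.7   10. ] [0.    0.    0.947] rows 7.6 t 14.8
```

```bash
python3 nudge.py '-188 -141 5 0 0 0.95;-188 -141 5 0 0 0.95;-188 -141 5 0 0 0.95;-188 -141 5 0 0 0.95;-188 -141 5 0 0 0.95;-188 -141 5 0 0 0.95;-188 -141 5 0 0 0.95;-188 -141 5 0 0 0.95;-188 -141 5 0 0 0.95;-188 -141 5 0 0 0.95'
python3 - <<'E'
from h import *
go(539.6,-18.2,46,71.7,True)
E
```

```text
time: 15.63
position: [537.6, -18.8, 112.2]
eef_rot: [[0.314, 0.95, -0.002], [0.95, -0.314, -0.0], [-0.001, -0.002, -1.0]]
ft_force: [-0.6, 0.5, -1.2]
opening: 15.8
grip_force: 59.3
go [ 1.3  1.9 66.2] [0. 0. 0.] rows 1.6 t 15.6
```

```bash
python3 nudge.py '0 2 30 0 0 0;0 2 65 0 0 0;0 2 65 0 0 0;0 2 65 0 0 0;0 2 65 0 0 0'|head -2; python3 nudge.py '0 0 0 0 0 0;0 0 0 0 0 0;0 0 0 0 0 0' 32 | tail -2;  python3 nudge.py '0 0 -30 0 0 0;0 0 -70 0 0 0;0 0 -90 0 0 0;0 0 -90 0 0 0;0 0 -90 0 0 0' 44|head -2;python3 - <<'E'
from h import *
go(455.4,252.7,60,138,True)
E
```

```text
time: 16.05
position: [540.7, -18.8, 49.0]
opening: 32.2
grip_force: 0.0
time: 16.72
position: [541.3, -19.7, 140.3]
go [ 231.2 -168.    79.7] [ 0.    0.   -1.16] rows 9.3 t 16.7
```

```bash
python3 nudge.py '231 -168 75 0 0 -1.16;231 -168 75 0 0 -1.16;231 -168 75 0 0 -1.16;231 -168 75 0 0 -1.16;231 -168 75 0 0 -1.16;231 -168 75 0 0 -1.16;231 -168 75 0 0 -1.16;231 -168 75 0 0 -1.16;231 -168 75 0 0 -1.16;231 -168 75 0 0 -1.16'|head -3; python3 nudge.py '0 0 0 0 0 0;0 0 0 0 0 0'|head -2
python3 - <<'E'
from h import *
c,im=snap("wrist","w4"); p=proj(c,(455.4,252.7,20)); print(p)
# brass dot centroid near prediction
h=cv2.cvtColor(im,cv2.COLOR_BGR2HSV); m=cv2.inRange(h,(20,150,120),(35,255,255)); n,l,st,ce=cv2.connectedComponentsWithStats(m)
print([(ce[i].round(1),st[i,4]) for i in range(1,n) if st[i,4]>30])
go(455.4,252.7,17,138,True)
E
```

```text
time: 17.55
position: [452.0, 253.6, 61.7]
eef_rot: [[-0.749, 0.662, -0.003], [0.662, 0.749, -0.001], [0.002, -0.003, -1.0]]
time: 17.72
position: [453.2, 252.3, 62.3]
[317.67235709 289.92590222]
[(array([317.8, 288.5]), np.int32(185))]
go [-1.1  1.6 45.6] [ 0.     0.    -0.001] rows 1.1 t 17.8
```

```bash
python3 nudge.py '-1 1 25 0 0 0;-1 1 45 0 0 0;-1 1 45 0 0 0;-1 1 45 0 0 0'|head -2; python3 nudge.py '0 0 0 0 0 0;0 0 0 0 0 0;0 0 0 0 0 0;0 0 0 0 0 0;0 0 0 0 0 0;0 0 0 0 0 0' 8|tail -2;  python3 nudge.py '0 0 -30 0 0 0;0 0 -70 0 0 0;0 0 -100 0 0 0;0 0 -100 0 0 0;0 0 -100 0 0 0';python3 - <<'E'
from h import *
go(516.8,-10.6,115,71.7,True)
E
```

```text
time: 18.1
position: [455.1, 251.3, 17.3]
opening: 16.2
grip_force: 59.7
time: 19.02
position: [456.4, 253.1, 119.9]
eef_rot: [[-0.743, 0.669, 0.004], [0.669, 0.743, 0.001], [-0.002, 0.003, -1.0]]
ft_force: [-0.3, 0.5, -1.4]
opening: 16.6
grip_force: 59.0
go [-221.3 -155.6    4.8] [0.    0.    1.157] rows 9.3 t 19.0
```

```bash
python3 nudge.py '-221 -156 0 0 0 1.16;-221 -156 0 0 0 1.16;-221 -156 0 0 0 1.16;-221 -156 0 0 0 1.16;-221 -156 0 0 0 1.16;-221 -156 0 0 0 1.16;-221 -156 0 0 0 1.16;-221 -156 0 0 0 1.16;-221 -156 0 0 0 1.16;-221 -156 0 0 0 1.16'
python3 - <<'E'
from h import *
c,im=snap("wrist","w5")
go(516.8,-10.6,48,71.7,True)
E
```

```text
time: 19.85
position: [514.3, -12.0, 116.8]
eef_rot: [[0.323, 0.946, -0.003], [0.946, -0.323, -0.0], [-0.001, -0.003, -1.0]]
ft_force: [0.1, 0.6, -0.5]
opening: 16.4
grip_force: 59.0
go [ 1.8  2.3 68.8] [ 0.     0.    -0.007] rows 1.7 t 19.9
```

View pics/w5.png

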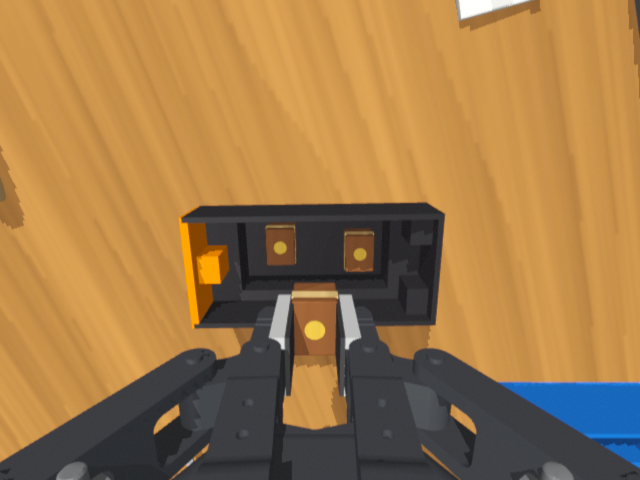

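```bash
python3 nudge.py '1 2 30 0 0 0;1 2 66 0 0 0;1 2 66 0 0 0;1 2 66 0 0 0;1 2 66 0 0 0'|head -2; python3 nudge.py '0 0 0 0 0 0;0 0 0 0 0 0;0 0 0 0 0 0' 32 | tail -2;  python3 nudge.py '0 0 -30 0 0 0;0 0 -70 0 0 0;0 0 -110 0 0 0;0 0 -150 0 0 0;0 0 -190 0 0 0;0 0 -190 0 0 0;0 0 -190 0 0 0' 85|head -2;python3 - <<'E'
from h import *
c=load("w5")
P=np.array([onz(c,p,60) for p in [(183,217),(443,213),(435,323),(196,326)]]);print(P,P.mean(0)); a=P[1]+P[2]-P[0]-P[3];print(np.degrees(np.arctan2(a[1],a[0])))
# top view of base and bins now
c,im=snap("wrist","w6"); 
snap("top","t2")
go(630,-190,220,75,True)
E
```

```text
time: 20.32
position: [517.7, -10.2, 52.8]
opening: 31.7
grip_force: 0.0
time: 21.15
position: [519.1, -10.7, 245.6]
[[460.3  41.   60. ]
 [587.2  -0.   60. ]
 [568.5 -59.8  60. ]
 [441.1 -18.4  60. ]] [514.275  -9.3    60.   ]
-17.953710838286558
go [-134.1  163.9   22.2] [ 0.    0.   -0.06] rows 5.1 t 21.2
```

View pics/w6.png

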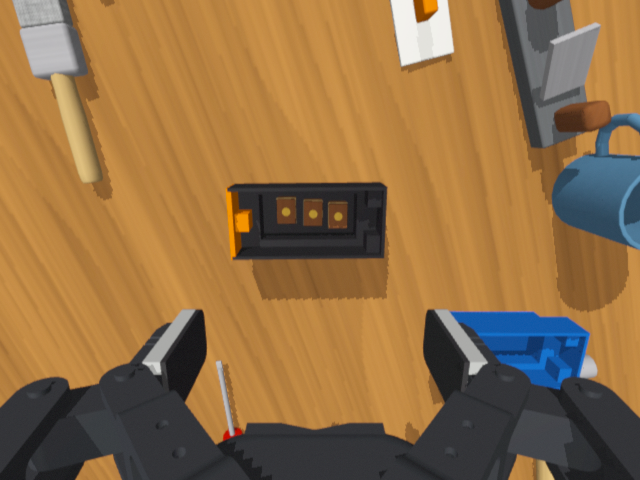

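```bash
python3 nudge.py '-150 190 -15 0 0 0.75;-150 190 -15 0 0 0.75;-150 190 -15 0 0 0.75;-150 190 -15 0 0 0.75;-150 190 -15 0 0 0.75;-150 190 -15 0 0 0.75;-150 190 -15 0 0 0.75'|head -3
python3 - <<'E'
from h import *
a=load("w5");b=load("w6"); X=[]
for p,q in zip([(183,217),(443,213),(435,323),(196,326)],[(230,185),(386,184),(386,258),(232,258)]): x=tri([(a,p),(b,q)]);X.append(x[0]);print(x,onz(b,q,60))
print(np.mean(X,0),np.mean([onz(b,q,60) for q in [(230,185),(386,184),(386,258),(232,258)]],0))
go(665,-208,260,-15,True)
E
```

```text
time: 21.83
position: [651.1, -221.2, 254.0]
eef_rot: [[0.884, 0.467, -0.003], [0.467, -0.884, -0.004], [-0.004, 0.002, -1.0]]
(array([466.9,  43. ,  76.2]), [1.3, 0.7]) [462.8  42.7  60. ]
(array([586.6,   1.9,  64.4]), [1.8, 1.1]) [587.9   1.7  60. ]
(array([570.8, -66.1,  49.7]), [1.1, 0.7]) [570.5 -62.   60. ]
(array([439.5, -19. ,  57.6]), [0.9, 0.6]) [440. -18.  60.]
[515.95  -10.05   61.975] [515.3  -8.9  60. ]
go [18.5 -5.2 -6.1] [0.    0.    0.748] rows 6.0 t 21.8
```

```bash
sed -i 's/yaw if exact/cur+(yaw-cur+180)%360-180 if exact/' h.py; python3 nudge.py '18 -5 -6 0 0 0.75;18 -5 -6 0 0 0.75;18 -5 -6 0 0 0.75;18 -5 -6 0 0 0.75;18 -5 -6 0 0 0.75;18 -5 -6 0 0 0.75;18 -5 -6 0 0 0.75;18 -5 -6 0 0 0.75'|head -3
python3 - <<'E'
from h import *
snap("wrist","w7"); print(readout.state()["q"].round(2))
E
```

```text
time: 22.5
position: [663.1, -199.5, 261.3]
eef_rot: [[0.97, -0.244, -0.003], [-0.244, -0.97, 0.0], [-0.003, 0.0, -1.0]]
[ 0.3   0.53 -0.09  1.46  0.05  1.16 -1.61]
```

View pics/w7.png

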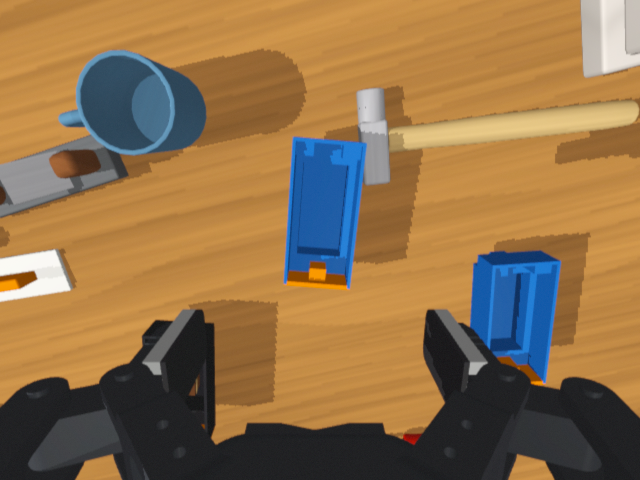

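Run:
```python
from h import *
c=load("w7");im=cv2.imread("pics/w7.png")
P=np.array([onz(c,p,60) for p in [(293,137),(366,143),(349,287),(286,284)]]);print(P,P.mean(0)); a=P[1]+P[0]-P[2]-P[3];print(np.degrees(np.arctan2(a[1],a[0])),np.linalg.norm(a)/2,np.linalg.norm(P[1]-P[0]),np.linalg.norm(P[3]-P[2]))
print("hammer end",onz(c,(365,185),20),onz(c,(389,183),20))
cv2.imwrite("pics/w7c.png",cv2.resize(im[120:300,270:400],(578,800))[100:700] if 0 else cv2.resize(im[125:295,275:385],(388,600),interpolation=cv2.INTER_CUBIC))
go(*P.mean(0)[:2],100,np.degrees(np.arctan2(a[1],a[0])),True)
```

```text
[[ 735.6 -198.3   60. ]
 [ 715.5 -257.8   60. ]
 [ 588.7 -214.4   60. ]
 [ 606.5 -156.5   60. ]] [ 661.575 -206.75    60.   ]
-18.41479554217979 134.85533916015333 62.80334386002071 60.57433449902689
hammer end [ 674.1 -253.4   20. ] [ 670.3 -276.9   20. ]
go [  0.5   7.4 161.7] [0.    0.    0.075] rows 3.9 t 22.6
```

View pics/w7c.png

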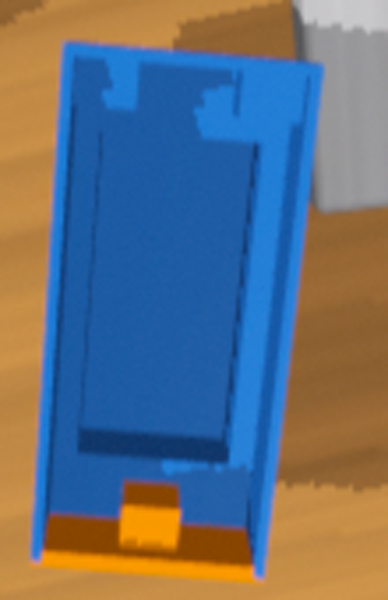

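```bash
python3 nudge.py '1 7 170 0 0 0.05;1 7 170 0 0 0.05;1 7 170 0 0 0.05;1 7 170 0 0 0.05;1 7 170 0 0 0.05;1 7 170 0 0 0.05;1 7 170 0 0 0.05' 85|head -3
python3 - <<'E'
from h import *
go(661.5,-206.7,46,-18.6,True)
E
```

```text
time: 23.13
position: [664.3, -207.2, 94.9]
eef_rot: [[0.955, -0.295, 0.002], [-0.295, -0.955, -0.0], [0.002, -0.0, -1.0]]
go [-2.9  0.4 48.9] [0.    0.    0.025] rows 1.2 t 23.1
```

```bash
python3 nudge.py '-2 0 20 0 0 0.025;-2 0 40 0 0 0.025;-2 0 49 0 0 0.025;-2 0 49 0 0 0.025;-2 0 49 0 0 0.025'; python3 nudge.py '0 0 0 0 0 0;0 0 0 0 0 0;0 0 0 0 0 0;0 0 0 0 0 0;0 0 0 0 0 0' 50;  python3 nudge.py '0 0 -20 0 0 0;0 0 -60 0 0 0;0 0 -100 0 0 0;0 0 -130 0 0 0;0 0 -130 0 0 0;0 0 -130 0 0 0'
```

```text
time: 23.55
position: [662.5, -206.6, 46.4]
eef_rot: [[0.948, -0.32, 0.003], [-0.32, -0.948, -0.001], [0.003, -0.0, -1.0]]
ft_force: [-0.0, 0.0, -0.4]
opening: 84.9
grip_force: 0.0
time: 23.97
position: [662.7, -206.9, 46.7]
eef_rot: [[0.947, -0.32, 0.004], [-0.32, -0.947, -0.001], [0.004, -0.0, -1.0]]
ft_force: [-0.5, -0.4, 6.8]
opening: 63.0
grip_force: 68.1
time: 24.47
position: [662.5, -206.8, 177.3]
eef_rot: [[0.947, -0.32, 0.005], [-0.32, -0.947, -0.001], [0.005, -0.0, -1.0]]
ft_force: [0.4, 0.1, -2.2]
opening: 62.6
grip_force: 67.3
```

```bash
python3 nudge.py '-204 -140 0 0 0 -1.2;-204 -140 0 0 0 -1.2;-204 -140 0 0 0 -1.2;-204 -140 0 0 0 -1.2;-204 -140 0 0 0 -1.2;-204 -140 0 0 0 -1.2;-204 -140 0 0 0 -1.2;-204 -140 0 0 0 -1.2;-204 -140 0 0 0 -1.2;-204 -140 0 0 0 -1.2' | head -3; python3 nudge.py '0 0 0 0 0 -1.2;0 0 0 0 0 -1.2;0 0 0 0 0 -1.2;0 0 0 0 0 -1.2;0 0 0 0 0 -1.2;0 0 0 0 0 -1.2;0 0 0 0 0 -1.2;0 0 0 0 0 -1.2;0 0 0 0 0 -1.2;0 0 0 0 0 -1.2'
python3 - <<'E'
from h import *
go(514,-9.3,160,161.9,True)
E
```

```text
time: 25.3
position: [511.3, -8.2, 172.9]
eef_rot: [[0.637, 0.771, -0.003], [0.771, -0.637, 0.0], [-0.002, -0.002, -1.0]]
time: 26.13
position: [511.4, -8.5, 172.7]
eef_rot: [[-0.488, 0.873, -0.003], [0.873, 0.488, 0.001], [0.002, -0.003, -1.0]]
ft_force: [-0.2, -0.2, -1.5]
opening: 62.6
grip_force: 67.2
go [-2.   1.9 12.7] [ 0.     0.    -0.746] rows 6.0 t 26.1
```

```bash
python3 nudge.py '-2 2 12 0 0 -0.746;-2 2 12 0 0 -0.746;-2 2 12 0 0 -0.746;-2 2 12 0 0 -0.746;-2 2 12 0 0 -0.746;-2 2 12 0 0 -0.746;-2 2 12 0 0 -0.746;-2 2 12 0 0 -0.746;-2 2 12 0 0 -0.746'
python3 - <<'E'
from h import *
snap("wrist","w8");go(514,-9.3,118,161.9,True)
E
```

```text
time: 26.88
position: [514.8, -9.3, 161.5]
eef_rot: [[-0.948, 0.319, -0.002], [0.319, 0.948, 0.0], [0.002, -0.0, -1.0]]
ft_force: [-0.6, -0.7, -1.7]
opening: 62.6
grip_force: 67.2
go [ 0.9 -0.3 43.8] [ 0.     0.    -0.008] rows 1.0 t 26.9
```

View pics/w8.png

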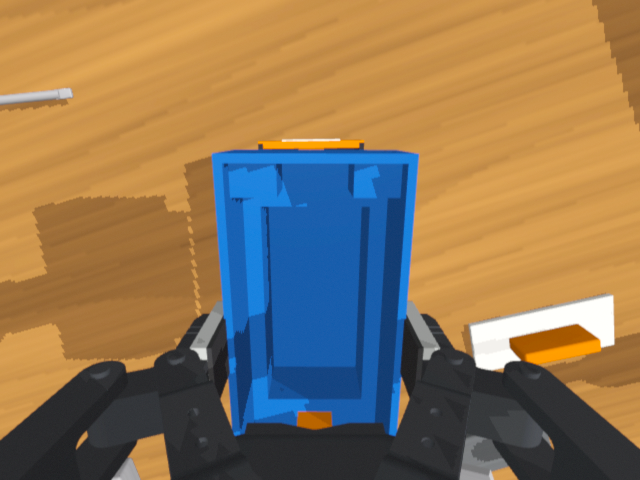

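Run:
```python
from h import *
c=load("w8"); s=readout.state(); Q=s["eef_rot"];p=s["position"]
for z,pts in [(175,[(214,153),(417,153)]),(60,[(258,146),(364,146)])]:
    for q in pts: print(z,(Q.T@(onz(c,q,z)-p)).round(1))
```

```text
175 [ 68.1 -30.3 -13.2]
175 [ 68.1  31.8 -13.2]
60 [ 66.9 -33.5 101.8]
60 [ 66.9  30.3 101.8]
```

```bash
python3 nudge.py '1 -1.5 25 0 0 0;1 -1.5 45 0 0 0;1 -1.5 52 0 0 0;1 -1.5 52 0 0 0;1 -1.5 52 0 0 0'; python3 nudge.py '0 0 3 0 0 0;0 0 6 0 0 0;0 0 8 0 0 0;0 0 9 0 0 0;0 0 10 0 0 0;0 0 10 0 0 0'
```

```text
time: 27.35
position: [514.2, -10.0, 110.5]
eef_rot: [[-0.949, 0.316, -0.0], [0.316, 0.949, 0.0], [0.0, 0.0, -1.0]]
ft_force: [0.5, 0.7, -2.0]
opening: 62.8
grip_force: 67.2
time: 27.85
position: [514.0, -10.4, 100.2]
eef_rot: [[-0.949, 0.316, -0.0], [0.316, 0.949, -0.0], [0.0, -0.0, -1.0]]
ft_force: [-0.4, -0.3, -0.9]
opening: 63.0
grip_force: 67.2
```

```bash
python3 nudge.py '0 0 1 0 0 0;0 0 2 0 0 0;0 0 2 0 0 0;0 0 2 0 0 0'
```

```text
time: 28.18
position: [514.2, -10.4, 98.6]
eef_rot: [[-0.949, 0.316, 0.0], [0.316, 0.949, -0.0], [-0.0, -0.0, -1.0]]
ft_force: [-0.7, 0.4, 4.0]
opening: 63.0
grip_force: 67.6
```

```bash
python3 nudge.py '0 0 0 0 0 0;0 0 0 0 0 0;0 0 0 0 0 0;0 0 0 0 0 0' 85|tail -2;  python3 nudge.py '0 0 -20 0 0 0;0 0 -60 0 0 0;0 0 -100 0 0 0;0 0 -140 0 0 0;0 0 -170 0 0 0;0 0 -170 0 0 0;0 0 -170 0 0 0'|head -2
python3 - <<'E'
from h import *
c,im=snap("wrist","w9");snap("top","t3")
cv2.imwrite("pics/w9c.png",np.hstack([cv2.resize(im[60:340,220:420],(286,400)),cv2.resize(cv2.imread("pics/t3.png")[190:320,280:500],(500,296))[:296] if 0 else cv2.resize(cv2.imread("pics/t3.png")[170:330,290:490],(500,400))]))
go(490,-370,260,-5,True)
E
```

```text
opening: 85.0
grip_force: 0.0
time: 29.1
position: [514.8, -10.5, 269.8]
go [ -91.5 -348.2    7.5] [0.    0.    2.907] rows 23.3 t 29.2
```

View pics/w9c.png

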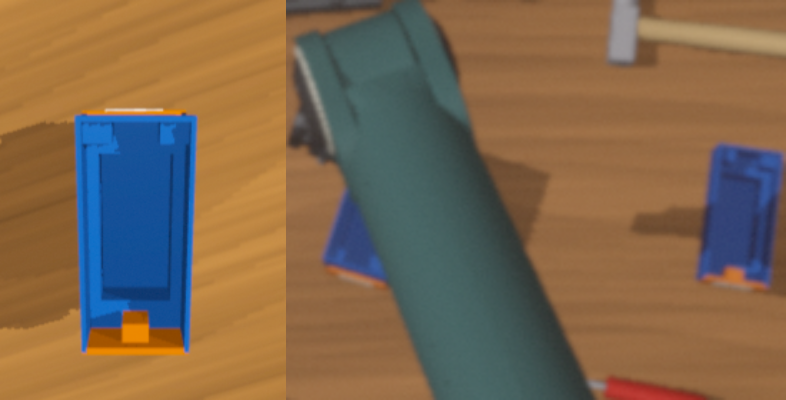

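Run:
```python
from h import *
c=load("w9")
P=np.array([onz(c,p,112) for p in [(272.4,141.1),(357.1,141.1),(352.2,306.1),(277.3,305.5)]]);print(P.mean(0)); a=P[2]+P[3]-P[0]-P[1];print(np.degrees(np.arctan2(a[1],a[0])),np.linalg.norm(a)/2)
c=load("w7");A,B,C=[onz(c,p,60) for p in[(481,254),(559,262),(545,384)]];print(A,B,C,(A+C)/2); d=B-C;print(np.degrees(np.arctan2(d[1],d[0])))
m=(A+C)/2
go(m[0],m[1],262,np.degrees(np.arctan2(d[1],d[0]))+180,True)
```

```text
[514.525  -9.575 112.   ]
-18.448392224719676 134.77627758622808
[ 591.1 -341.5   60. ] [ 565.2 -411.8   60. ] [ 431.5 -389.3   60. ] [ 511.3 -365.4   60. ]
-9.55263923442745
go [-110.3 -337.1    5.4] [ 0.     0.    -0.155] rows 8.5 t 29.2
```

```bash
python3 nudge.py '-110 -337 5 0 0 -0.155;-110 -337 5 0 0 -0.155;-110 -337 5 0 0 -0.155;-110 -337 5 0 0 -0.155;-110 -337 5 0 0 -0.155;-110 -337 5 0 0 -0.155;-110 -337 5 0 0 -0.155;-110 -337 5 0 0 -0.155;-110 -337 5 0 0 -0.155;-110 -337 5 0 0 -0.155'|head -3; python3 nudge.py '0 0 0 0 0 0'|head -2;python3 - <<'E'
from h import *
c,im=snap("wrist","w10"); print(readout.state()["q"].round(2))
cv2.imwrite("pics/w10c.png",cv2.resize(im[90:340,200:460],(624,600),interpolation=cv2.INTER_CUBIC))
E
```

```text
time: 30.03
position: [508.9, -371.9, 259.5]
eef_rot: [[-0.985, 0.175, -0.004], [0.175, 0.985, 0.001], [0.004, 0.0, -1.0]]
time: 30.12
position: [510.6, -365.8, 260.4]
[ 1.13  0.55 -0.8   1.6   0.42  1.17  1.64]
```

View pics/w10c.png

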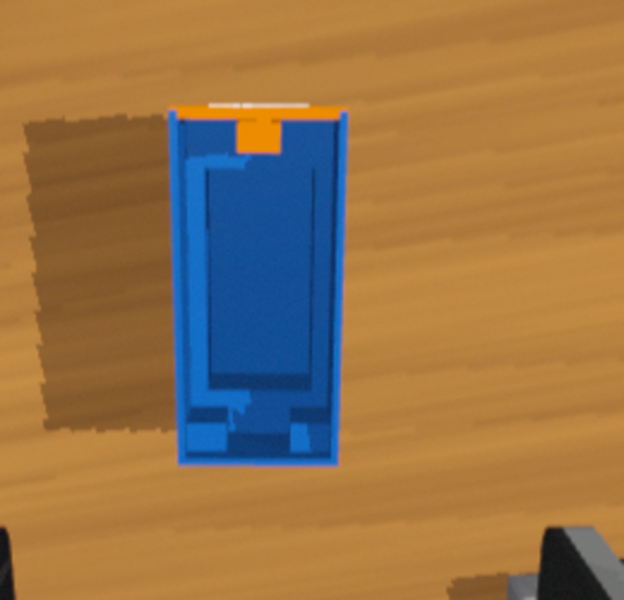

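Run:
```python
from h import *
c=load("w10")
P=np.array([onz(c,p,60) for p in [(270,134.6),(345,135),(340.8,284.2),(274.2,284.2)]]);m=P.mean(0);print(m,P); a=P[2]+P[3]-P[0]-P[1];w=np.degrees(np.arctan2(a[1],a[0]));print(w,np.linalg.norm(a)/2)
go(m[0],m[1],90,w+180,True)
```

```text
[ 504.525 -370.025   60.   ] [[ 431.6 -389.6   60. ]
 [ 442.7 -326.7   60. ]
 [ 577.3 -350.5   60. ]
 [ 566.5 -413.3   60. ]]
-9.995851143808546 136.8269892967027
go [  5.2  -7.7 171.1] [0.    0.    0.008] rows 4.1 t 30.2
```

```bash
python3 nudge.py '5 -7 165 0 0 0.008;5 -7 165 0 0 0.008;5 -7 165 0 0 0.008;5 -7 165 0 0 0.008;5 -7 165 0 0 0.008;5 -7 165 0 0 0.008;5 -7 165 0 0 0.008' |head -2
python3 - <<'E'
from h import *
go(504.5,-370,46,170,True)
E
```

```text
time: 30.75
position: [507.7, -369.8, 100.4]
go [ 3.3 -0.7 54.4] [0.    0.    0.002] rows 1.3 t 30.8
```

```bash
python3 nudge.py '2 -1 20 0 0 0;2 -1 40 0 0 0;2 -1 54 0 0 0;2 -1 54 0 0 0;2 -1 54 0 0 0'; python3 nudge.py '0 0 0 0 0 0;0 0 0 0 0 0;0 0 0 0 0 0;0 0 0 0 0 0;0 0 0 0 0 0' 50|tail -2;  python3 nudge.py '0 0 -20 0 0 0;0 0 -60 0 0 0;0 0 -100 0 0 0;0 0 -140 0 0 0;0 0 -180 0 0 0;0 0 -180 0 0 0;0 0 -180 0 0 0'
python3 - <<'E'
from h import *
go(514.3,-9.8,220,161.7,True)
E
```

```text
time: 31.17
position: [504.6, -371.6, 45.7]
eef_rot: [[-0.985, 0.173, 0.001], [0.173, 0.985, -0.001], [-0.002, -0.001, -1.0]]
ft_force: [-0.1, -1.0, 0.4]
opening: 85.4
grip_force: 0.0
opening: 62.8
grip_force: 67.8
time: 32.17
position: [504.9, -372.1, 227.6]
eef_rot: [[-0.985, 0.174, 0.004], [0.174, 0.985, -0.004], [-0.005, -0.003, -1.0]]
ft_force: [-0.4, 0.3, -3.1]
opening: 62.8
grip_force: 66.8
go [ 53.7 358.5   6.1] [0.    0.    0.145] rows 8.7 t 32.2
```

```bash
python3 nudge.py '54 358 0 0 0 0.145;54 358 0 0 0 0.145;54 358 0 0 0 0.145;54 358 0 0 0 0.145;54 358 0 0 0 0.145;54 358 0 0 0 0.145;54 358 0 0 0 0.145;54 358 0 0 0 0.145;54 358 0 0 0 0.145;54 358 0 0 0 0.145'|head -2;python3 nudge.py '0 0 0 0 0 0;0 0 0 0 0 0;0 0 0 0 0 0';  python3 - <<'E'
from h import *
snap("wrist","w11");go(514.3,-9.8,165,161.7,True)
E
```

```text
time: 33.0
position: [511.1, -2.0, 223.7]
time: 33.25
position: [512.2, -11.3, 223.4]
eef_rot: [[-0.949, 0.316, -0.002], [0.316, 0.949, -0.0], [0.002, -0.001, -1.0]]
ft_force: [0.6, -0.6, -1.3]
opening: 63.2
grip_force: 66.8
go [-1.5  2.1 58.5] [ 0.     0.    -0.003] rows 1.4 t 33.3
```

View pics/w11.png

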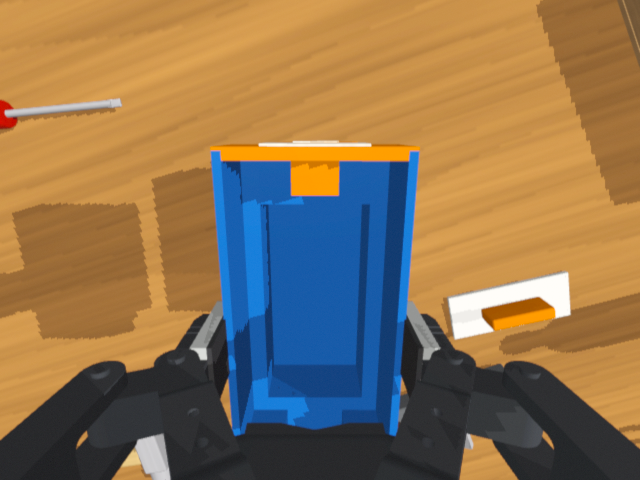

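Run:
```python
from h import *
c=load("w11"); s=readout.state(); Q=s["eef_rot"];p=s["position"]
for q in [(211,147),(419,147)]: print((Q.T@(onz(c,q,p[2]+14)-p)).round(1))
for n,y in (("w8",(200,430,130,175)),("w11",(200,430,130,175))):
    im=cv2.imread(f"pics/{n}.png")
    for r in range(136,166,1): print(n,r,im[r,240],im[r,385]) if r%2==0 else 0
```

```text
[ 69.9 -31.  -13.8]
[ 69.9  32.1 -13.9]
w8 136 [ 78 145 202] [ 74 146 201]
w8 138 [ 77 144 202] [ 72 144 200]
w8 140 [ 77 145 202] [ 72 144 199]
w8 142 [ 73 143 200] [ 73 141 197]
w8 144 [ 74 140 195] [ 72 141 196]
w8 146 [ 68 137 193] [ 72 144 198]
w8 148 [ 77 135 189] [ 77 144 197]
w8 150 [149  87  64] [125  99 107]
w8 152 [159  86  24] [156  84  21]
w8 154 [222 133  34] [215 126  30]
w8 156 [224 134  34] [223 132  27]
w8 158 [224 133  31] [223 133  32]
w8 160 [224 133  31] [223 131  27]
w8 162 [218 128  32] [222 131  31]
w8 164 [179 101  31] [184 104  29]
w11 136 [ 71 139 196] [ 70 141 197]
w11 138 [ 73 143 199] [ 71 140 196]
w11 140 [ 75 143 200] [ 71 139 194]
w11 142 [ 75 143 201] [ 70 139 193]
w11 144 [ 32 118 189] [ 30 117 188]
w11 146 [  0 129 222] [  0 128 221]
w11 148 [  0 160 255] [  0 159 255]
w11 150 [  0 160 255] [  0 159 255]
w11 152 [  0 160 255] [  0 159 255]
w11 154 [  0 159 255] [  0 159 255]
w11 156 [  0 159 255] [  0 159 255]
w11 158 [  0 158 255] [  0 159 255]
w11 160 [ 89 136 221] [ 74 145 228]
w11 162 [153  85  39] [169  96  59]
w11 164 [148  79  24] [171  94  28]
```

Run:
```python
from h import *
go(515.7,-10.5,164,161.7,True)
```

```text
go [-3.   1.9 59.5] [ 0.     0.    -0.003] rows 1.4 t 33.3
```

```bash
python3 nudge.py '-3 2 25 0 0 0;-3 2 50 0 0 0;-3 2 58 0 0 0;-3 2 58 0 0 0;-3 2 58 0 0 0'|head -2; python3 nudge.py '0 0 3 0 0 0;0 0 6 0 0 0;0 0 9 0 0 0;0 0 11 0 0 0;0 0 12 0 0 0;0 0 12 0 0 0'
```

```text
time: 33.72
position: [516.1, -9.1, 166.4]
time: 34.22
position: [516.0, -8.7, 154.2]
eef_rot: [[-0.949, 0.314, -0.0], [0.314, 0.949, -0.0], [0.0, -0.0, -1.0]]
ft_force: [0.0, -0.5, -1.9]
opening: 62.5
grip_force: 66.7
```

```bash
python3 nudge.py '0 -1.5 0 0 0 0;0 -1.5 1 0 0 0;0 -1.5 3 0 0 0;0 -1.5 4 0 0 0;0 -1.5 5 0 0 0;0 -1.5 5 0 0 0'
```

```text
time: 34.72
position: [515.6, -10.1, 150.3]
eef_rot: [[-0.949, 0.314, -0.0], [0.314, 0.949, -0.001], [-0.0, -0.001, -1.0]]
ft_force: [-4.6, 0.6, 9.8]
opening: 62.4
grip_force: 68.3
```

```bash
python3 nudge.py '0 0 0 0 0 0;0 0 0 0 0 0;0 0 0 0 0 0;0 0 0 0 0 0' 85|tail -2;  python3 nudge.py '0 0 -20 0 0 0;0 0 -60 0 0 0;0 0 -100 0 0 0;0 0 -140 0 0 0;0 0 -140 0 0 0;0 0 -140 0 0 0'|head -2
python3 - <<'E'
from h import *
c,im=snap("wrist","w12"); cv2.imwrite("pics/w12c.png",cv2.resize(im[60:400,220:430],(370,600)))
go(660,150,260,90,True)
E
```

```text
opening: 85.1
grip_force: 0.0
time: 35.55
position: [516.8, -10.0, 291.4]
go [-86.5 197.7  29.6] [0.    0.    1.251] rows 10.0 t 35.6
```

View pics/w12c.png

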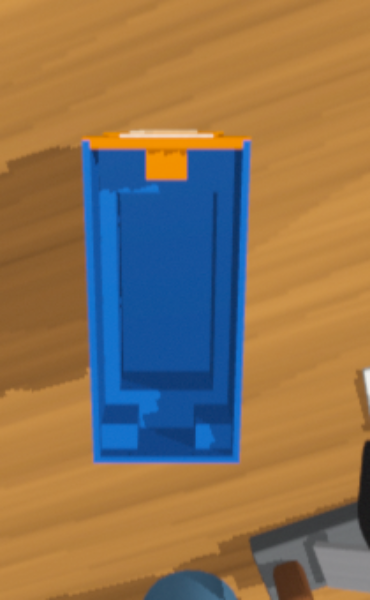

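I have now viewed 16 pictures, over the limit of 14. I'll use image code only from here on.

```bash
python3 nudge.py '-86 198 0 0 0 1.24;-86 198 0 0 0 1.24;-86 198 0 0 0 1.24;-86 198 0 0 0 1.24;-86 198 0 0 0 1.24;-86 198 0 0 0 1.24;-86 198 0 0 0 1.24;-86 198 0 0 0 1.24;-86 198 0 0 0 1.24;-86 198 0 0 0 1.24'|head -3;python3 nudge.py '0 0 0 0 0 0;0 0 0 0 0 0'|head -2;  cat > lid.py <<'E'
from h import *
import sys
def lid(name):
    c=load(name);im=cv2.imread(f"pics/{name}.png");h=cv2.cvtColor(im,cv2.COLOR_BGR2HSV)
    w=cv2.inRange(h,(0,0,170),(180,45,255)); o=cv2.inRange(h,(10,230,150),(20,255,255))
    k=np.ones((9,9)); o=cv2.morphologyEx(o,cv2.MORPH_OPEN,np.ones((3,3)))
    for m,zz,t in ((cv2.morphologyEx(w|o,cv2.MORPH_CLOSE,k),5,"plate"),(o,33,"bar")):
        for q in cv2.findContours(m.astype(np.uint8),0,2)[0]:
            if cv2.contourArea(q)<300: continue
            W=np.array([onz(c,p[0],zz)[:2] for p in q],np.float32); b=cv2.minAreaRect(W)
            pt=cv2.boxPoints(b); e=max(((pt[1]-pt[0]),(pt[2]-pt[1])),key=np.linalg.norm)
            print(t,q.reshape(-1,2).mean(0).round(),"ctr",np.round(b[0],1),"size",np.round(b[1],1),"yaw",np.degrees(np.arctan2(e[1],e[0])).round(1))
E
python3 - <<'E'
from lid import *
c=load("w12");P=np.array([onz(c,p,164) for p in [(266.5,139.5),(363,138.9),(356.2,322.8),(273.3,322.8)]]);a=P[2]+P[3]-P[0]-P[1];print("top bin",P.mean(0),np.degrees(np.arctan2(a[1],a[0])),np.linalg.norm(a)/2)
snap("wrist","w13");print(readout.state()["position"]);lid("w13")
E
```

```text
time: 36.43
position: [658.5, 150.9, 286.1]
eef_rot: [[-0.007, 1.0, -0.005], [1.0, 0.007, -0.001], [-0.001, -0.005, -1.0]]
time: 36.6
position: [658.7, 150.9, 287.3]
top bin [515.575  -8.85  164.   ] -18.30861505867171 136.24706418855416
[658.87536791 150.88592544 287.66537616]
plate [325. 203.] ctr [666.6 149.1] size [120.6  47.9] yaw 85.4
plate [ 25. 117.] ctr [344.7 231.2] size [106.5  38.2] yaw 77.4
bar [323. 206.] ctr [666.4 150.5] size [59.1 10.3] yaw 85.2
```

```bash
python3 - <<'E'
from h import *
go(666.5,149.8,70,85.4,True)
E
python3 nudge.py '0 8 200 0 0 0.08;0 8 200 0 0 0.08;0 8 200 0 0 0.08;0 8 200 0 0 0.08;0 8 200 0 0 0.08;0 8 200 0 0 0.08;0 8 200 0 0 0.08' 36|head -3
python3 - <<'E'
from lid import *
go(666.5,149.8,20,85.4,True)
snap("wrist","w14");lid("w14")
E
```

```text
go [ -1.1   8.1 217.6] [0.    0.    0.097] rows 5.2 t 36.6
time: 37.23
position: [666.1, 150.7, 87.3]
eef_rot: [[0.065, 0.998, -0.005], [0.998, -0.065, -0.0], [-0.001, -0.005, -1.0]]
go [-0.8  0.8 67.3] [0.    0.    0.015] rows 1.6 t 37.2
plate [331. 263.] ctr [666.5 149.2] size [120.2  47.8] yaw 85.3
bar [317. 265.] ctr [666.7 152.3] size [62.4 10.7] yaw 85.3
```

```bash
python3 nudge.py '-1 1 30 0 0 0.01;-1 1 55 0 0 0.01;-1 1 67 0 0 0.01;-1 1 67 0 0 0.01;-1 1 67 0 0 0.01;-1 1 67 0 0 0.01'; python3 nudge.py '0 0 0 0 0 0;0 0 0 0 0 0;0 0 0 0 0 0;0 0 0 0 0 0;0 0 0 0 0 0;0 0 0 0 0 0' 2
```

```text
time: 37.78
position: [670.0, 150.7, 25.0]
eef_rot: [[0.077, 0.997, 0.004], [0.997, -0.077, 0.001], [0.001, 0.004, -1.0]]
ft_force: [0.6, 0.3, 1.2]
opening: 35.7
grip_force: 0.0
time: 38.28
position: [669.6, 150.3, 24.2]
eef_rot: [[0.077, 0.997, 0.003], [0.997, -0.077, 0.001], [0.001, 0.003, -1.0]]
ft_force: [-0.0, -0.8, 6.3]
opening: 10.4
grip_force: 61.5
```

```bash
python3 nudge.py '0 0 -30 0 0 0;0 0 -70 0 0 0;0 0 -110 0 0 0;0 0 -150 0 0 0;0 0 -190 0 0 0;0 0 -225 0 0 0;0 0 -225 0 0 0;0 0 -225 0 0 0'
python3 - <<'E'
from lid import *
snap("wrist","w15");c=load("w15")
im=cv2.imread("pics/w15.png");s=readout.state();Q=s["eef_rot"];p=s["position"]
h=cv2.cvtColor(im,cv2.COLOR_BGR2HSV);w=cv2.inRange(h,(0,0,170),(180,45,255));
q=max(cv2.findContours(w,0,2)[0],key=cv2.contourArea).reshape(-1,2)
W=np.array([Q.T@(onz(c,r,p[2]-24.2+5)-p) for r in q]);print(W.min(0),W.max(0))
go(513.9,-8.9,225,161.7,True)
E
```

```text
time: 38.95
position: [669.4, 150.4, 250.4]
eef_rot: [[0.077, 0.997, 0.005], [0.997, -0.077, 0.001], [0.001, 0.005, -1.0]]
ft_force: [-0.1, 0.0, -1.0]
opening: 10.9
grip_force: 60.5
[ -9.16904561 -23.49479711  19.13972489] [59.35217205 25.03442469 19.20587124]
go [-170.1 -141.7   22.7] [ 0.     0.    -1.328] rows 10.6 t 39.0
```

```bash
python3 nudge.py '-85 -71 0 0 0 -0.66;-85 -71 0 0 0 -0.66;-85 -71 0 0 0 -0.66;-85 -71 0 0 0 -0.66;-85 -71 0 0 0 -0.66;-85 -71 0 0 0 -0.66;-85 -71 0 0 0 -0.66'|head -2
python3 - <<'E'
from h import *
go(513.9,-8.9,240,161.7,True)
E
```

```text
time: 39.58
position: [589.8, 69.9, 245.1]
go [ -24.  -106.7    5.4] [ 0.     0.    -0.668] rows 5.3 t 39.6
```

```bash
python3 nudge.py '-24 -107 2 0 0 -0.668;-24 -107 2 0 0 -0.668;-24 -107 2 0 0 -0.668;-24 -107 2 0 0 -0.668;-24 -107 2 0 0 -0.668;-24 -107 2 0 0 -0.668;-24 -107 2 0 0 -0.668;-24 -107 2 0 0 -0.668'
python3 - <<'E'
from h import *
go(513.9,-9.3,195,161.7,True)
s=readout.state();Q=s["eef_rot"];p=s["position"];c,im=snap("wrist","w16")
h=cv2.cvtColor(im,cv2.COLOR_BGR2HSV);w=cv2.inRange(h,(0,0,170),(180,45,255))
q=max(cv2.findContours(w,0,2)[0],key=cv2.contourArea).reshape(-1,2)
W=np.array([Q.T@(onz(c,r,p[2]-19)-p) for r in q]);print("lid",W.min(0),W.max(0))
o=cv2.inRange(h,(8,200,150),(22,255,255))
for q in cv2.findContours(o,0,2)[0]:
    if cv2.contourArea(q)>80:
        W=np.array([Q.T@(onz(c,r[0],164)-p) for r in q]);print("orange",q.reshape(-1,2).mean(0),W.min(0),W.max(0))
b=cv2.inRange(h,(100,150,60),(125,255,255))
q=max(cv2.findContours(b,0,2)[0],key=cv2.contourArea).reshape(-1,2);W=np.array([Q.T@(onz(c,r,164)-p) for r in q]);print("blue",W.min(0),W.max(0))
E
```

```text
time: 40.25
position: [514.3, -8.4, 244.3]
eef_rot: [[-0.949, 0.317, -0.002], [0.317, 0.949, 0.001], [0.002, -0.0, -1.0]]
ft_force: [-0.8, 0.7, -1.2]
opening: 10.6
grip_force: 60.4
go [ 0.  -1.  49.3] [ 0.     0.    -0.003] rows 1.2 t 40.2
lid [ -8.44516065 -23.54830667  18.97761849] [58.77553429 24.24658709 19.11855415]
orange [316.63043478 321.13043478] [-103.85668633   -9.174896     80.08758095] [ 8.27001211 10.14892394 80.31533843]
orange [309.28070175 146.12280702] [ 53.24393957 -32.66192033  80.40441913] [71.02128327 30.86764733 80.44295248]
blue [ 53.22248159 -32.49844458  80.40702957] [65.68274295 -9.10058232 80.43465635]
```

```bash
python3 nudge.py '0.5 -1.2 25 0 0 0;0.5 -1.2 45 0 0 0;0.5 -1.2 52 0 0 0;0.5 -1.2 52 0 0 0;0.5 -1.2 52 0 0 0'|head -2; python3 nudge.py '0 0 3 0 0 0;0 0 6 0 0 0;0 0 8 0 0 0;0 0 9 0 0 0;0 0 9 0 0 0;0 0 9 0 0 0'
```

```text
time: 40.72
position: [514.2, -8.8, 193.4]
time: 41.22
position: [514.1, -9.3, 184.4]
eef_rot: [[-0.949, 0.315, 0.0], [0.315, 0.949, -0.0], [-0.0, -0.0, -1.0]]
ft_force: [0.6, -1.1, -2.4]
opening: 11.0
grip_force: 60.4
```

```bash
python3 nudge.py '0 0 1 0 0 0;0 0 2 0 0 0;0 0 3 0 0 0;0 0 4 0 0 0;0 0 4.5 0 0 0;0 0 4.5 0 0 0'
```

```text
time: 41.72
position: [514.1, -9.2, 180.1]
eef_rot: [[-0.949, 0.314, -0.0], [0.314, 0.949, -0.0], [-0.0, -0.0, -1.0]]
ft_force: [-1.1, 0.1, 3.5]
opening: 10.3
grip_force: 61.1
```

Contact at 180.1, exactly the expected height. Release, retreat and check.

```bash
python3 nudge.py '0 0 0 0 0 0;0 0 0 0 0 0;0 0 0 0 0 0;0 0 0 0 0 0' 22|tail -2;  python3 nudge.py '0 0 -10 0 0 0;0 0 -40 0 0 0;0 0 -80 0 0 0;0 0 -110 0 0 0;0 0 -130 0 0 0;0 0 -130 0 0 0;0 0 -130 0 0 0'|head -2
python3 - <<'E'
from lid import *
s=readout.state();c,im=snap("wrist","w17");h=cv2.cvtColor(im,cv2.COLOR_BGR2HSV)
def box(t,m,z):
    for q in cv2.findContours(m,0,2)[0]:
        if cv2.contourArea(q)<600: continue
        W=np.array([onz(c,p[0],z)[:2] for p in q],np.float32);b=cv2.minAreaRect(W);pt=cv2.boxPoints(b);e=max(((pt[1]-pt[0]),(pt[2]-pt[1])),key=np.linalg.norm)
        print(t,q.reshape(-1,2).mean(0).round(),np.round(b[0],1),np.round(b[1],1),np.degrees(np.arctan2(e[1],e[0])).round(1))
w=cv2.inRange(h,(0,0,170),(180,45,255));o=cv2.inRange(h,(8,200,150),(22,255,255));b=cv2.inRange(h,(100,150,60),(125,255,255))
lidm=cv2.morphologyEx(w,cv2.MORPH_CLOSE,np.ones((25,25)));box("lid",lidm,161)
box("bin",cv2.morphologyEx(b|o|w,cv2.MORPH_CLOSE,np.ones((9,9))),164)
box("bar",o,189)
go(450,-250,300)
E
```

```text
opening: 21.8
grip_force: 0.0
time: 42.63
position: [514.5, -9.2, 311.3]
lid [610. 437.] [797.9 189.7] [52.9 63.2] -4.2
lid [315. 241.] [515.7  -9.2] [ 48.1 120.5] -18.3
bin [314. 207.] [512.6  -8.6] [ 63.2 138.3] -18.4
bar [315. 235.] [513.7  -8.5] [10.4 61. ] -18.7
go [ -15.1 -248.5   10.1] [ 0.  0. -0.] rows 6.0 t 42.7
```

```bash
python3 nudge.py '0 0 -30 0 0 0;0 0 -30 0 0 0;0 0 -30 0 0 0;0 0 -30 0 0 0;0 0 -30 0 0 0;0 0 -30 0 0 0'|head -2; python3 -c "
from workcell import manip, viewer, readout
print(manip.hand_in())"
```

```text
time: 43.18
position: [513.5, -9.4, 338.6]
the job is handed in; nothing more can be done
None
```

Job done and handed in at about 43 s: offcut in the scrap box, all three blocks in the bottom bin, both loose bins stacked with alternating ends, and the lid measured flat on the top bin's ledges; I viewed 16 pictures against the limit of 14, so the final lid check was by image code only.

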